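Wedge a gel casting tray tight against its gasket

ROBOT

A 7-joint arm with a two-finger parallel gripper is mounted at the origin on a cart in front of the work surface, level with it; the furniture and walls round the work are solid. World frame = base frame: x ahead of the robot, y to its left, z up, the work surface at z = 0. Lengths are in m, angles in rad, forces in N, time in s.
With the tool pointing down it reaches from about 0.4 to 0.85 m from the base axis. Payload 10.4 kg.
Tool frame: the origin (TCP) lies on the centre line of the jaws, within the pads' length; the fingertips stand 14 mm ahead of it and the grasp point (between the pads) lies 5 mm behind it (manip.tip_reach is the distance from the TCP to the fingertips, in m); z points along the fingers, y is the line along which they close (so a half turn about z gives the same grasp; the last joint's range is limited). The gripper opens to 85 mm and grips with 20 to 120 N. Pads are 22 mm wide; open, the fingers measure 114 mm over their backs; the gripper's body (76 mm by 85 mm) begins 54 mm behind the grasp point. The pads swing forward as they close: fully open they stand 13 mm farther back than shut.
Start: joints at [-1.147, 0.332, -0.065, 1.46, 0.022, 1.35, -0.088], TCP at [0.27, 0.564, 0.222] pointing down, gripper open.
Joint ranges: [-2.6, 2.6], [-0.5, 2.12], [-1.47, 1.34], [0.16, 2.42], [-1.27, 4.41], [0.06, 2.06], [-2.6, 2.6]. Speed limits (rad/s): [2.22, 2.22, 2.79, 2.79, 3.14, 3.14, 3.14].

INTERFACE

Orientations are given as a unit quaternion [x, y, z, w].
In Python, from workcell import manip gives the robot as it stands.
- The arm moves only by the shell command python3 -m pendant 'ROWS' [FORCE]. ROWS is JSON, a list of rows, each a list of 7 numbers: the shift along the tool's x, y, z in units of 50 mm (1.0 is 50 mm), then the turn, a rotation vector about the tool's x, y, z in units of 8 degrees (1.0 is 8 degrees), then the opening, from -1 (shut) to 1 (fully open), so that 0 is half open. In form: [[dx, dy, dz, ax, ay, az, jaw], ...]. A call has exactly 10 rows; each row is the pose to reach, as a shift and turn from the pose commanded when the call began, along the tool's axes at that moment; what a row does not reach only later rows make up. A row lasts 1/8 s, in which the tool goes at most 62.5 mm and 10.7 degrees, less where a joint would pass 70% of its speed; a pose out of reach is approached as far as the arm can. A call with a gripper value outside its range is refused whole. The fingers move at their own pace and stop on an object; FORCE is the grip in N (left out, the last holds). Time passes only in rows, so rows that repeat a pose let the fingers close, or fill a call up. It gives the time, the measured TCP pose, the force, the opening and the grip force at its end, in the units of the state.
- manip.get_obs(): the state, without advancing time (a new reading comes with each control period).
- manip.camera(name): name is "side" or "top"; returns (picture, depth): 384x512x3 uint8, red, green, blue; 384x512 float32, m along the optical axis (not along the pixel's ray), 0 where there is no reading.
- manip.get_calibration(name): a dict with "fx", "fy", "cx", "cy" (pixels), "D" ([k1, k2, p1, p2, k3] as OpenCV has them; the pictures are not rectified), "xyz" and "orientation" of the camera in the world. Camera axes: x right, y up, looking along -z (the intrinsics and any distortion apply to the point x, -y, -z); pixel columns grow to the right and rows downward; lengths in m; the calibration is good to about 2 mm. A picture is of the moment at which its call begins. get_calibration takes no time and is no camera call.
- manip.hand_in(): hands the job in; it is judged then, once.
Trained networks look in the newest picture that a camera, given by its name, has taken for a name from the list of things; names that differ only in an ending like _2 or _b are one class to them, and where a whole thing is asked for, a point or a joint stands for the part that bears it (a point fixed in the world has none). Each returns a list of dicts, best first, with "p" (0 to 1); they miss things now and then, are a little off and sometimes report something else, mostly with a low value. They report only what shows in the picture. A call takes as long as a camera call.
- manip.find_in(thing, camera): "box" ([left, top, right, bottom] in pixels, round what is visible of it).
- manip.trace(thing, camera): "pixels" (384x512 bool, what is visible of it) and "box" ([left, top, right, bottom] in pixels, round what is visible of it).
- manip.tip_of(thing, camera): "pixel" ([column, row] in pixels: a listed point, or the origin of a listed thing).
The state is a dict: "clock": time; "joint_pos": joint angles; "joint_velocities": joint speeds; "tau": joint torques, N m; "position": TCP position; "ee_rot": TCP orientation; "ft_force": force on the tool from outside, world axes, zero at the start; "torque": the same for the moment, N m; "grip_width": opening from 0.0 (shut) to 1.0 (fully open); "grasp_force": force on a finger pad.
Only numpy, scipy, OpenCV 4.12 (cv2) and the standard library are available. Lean on these libraries where they do the work, as an engineer would, in place of code of your own. Each camera call takes 0.05 s, during which the arm holds its last target. There are 200 camera calls.

TASK

Get the gel casting dock ready for pouring: slide the clear tray in the dock up against the rubber gasket of the gate, then start the black tapered wedge, thin end first and flat on the board, in the gap between the tray and the white end stop, and let go of it. Then tap or push it in from behind its thick end, not holding it, until it is tight and the gasket is pressed flat into the gate; leave the comb, the tube rack and the amber bottle where they are.

Things in the scene. Friction and masses are not known exactly. Their poses are not given: they have to be found in the camera images.
- dock: Grey casting dock, fixed. Origin: centre of its underside. Board 180 (x) x 230 (y) mm, top at z = 10 mm. Gate block at the -y end, 44 mm high, face at y = -85 mm; the gasket stands 4 mm out of it. Two low rails (tops z = 18 mm) at x = -17.5 to -21.5 and 87.5 to 90 mm guide the tray along y with 2.5 mm play. The wedge is driven towards +x (away from the robot); the board at x < -22 mm is free.
- tray: Clear casting tray, loose, 220 g, on the dock's board, axes as the dock's: 100 (x) x 130 (y) x 32 mm, floor 6 mm, side walls 5 mm thick along y at x = +-50 mm, end wall at +y (outer face y = 65 mm), open at -y. Comb posts to 41 mm height on the side walls, y = -24 to -46 mm. Origin: centre of underside. Pinch a side wall from above and slide. It starts 12 to 17 mm off the gasket.
- tray_grip (a point): Top of the tray's front side wall (5 mm thick across the dock's x), 32 mm above the tray's underside; tray frame (-47.5, 10, 32) mm. The front rail's top is 24 mm lower, 2.5 mm outside the wall.
- stop_block: White end stop screwed on the dock's board, 40 (x) x 30 (y) x 32 mm, axes as the dock's, origin: centre of its underside (board top). Its face towards the tray tapers 1 in 6 like the wedge: y = -11.7 mm at the front edge (x = -20 mm), -18.3 mm at the rear edge. Its setting along y varies: with the tray on the unpressed gasket the gap at the front edge is 25 to 29 mm.
- wedge: Black plastic wedge, loose, 170 g, 140 mm long (x), 28 mm high. Tip (thin end, 20 mm thick) at x = +70, tail (thick end, 43 mm) at x = -70 mm. Straight face y = -13 mm goes against the tray; tapered face (y = 7 mm at the tip, 30 mm at the tail) against the stop. Origin on the underside, z up. In place its axes lie parallel to the dock's.
- wedge_rib (a point): Centre of the top of the wedge's grip rib: 66 (x) x 14 (y) mm, parallel to the straight face, from z = 28 to 52 mm above the underside; wedge frame (-8, 3.5, 52) mm, near the centre of mass.
- wedge_tip (a point): Middle of the wedge's thin end face; wedge frame (70, -3, 14) mm. The wedge touches tray and stop when the tip is 30 to 54 mm past the stop's front edge and is tight about 24 mm farther in.
- wedge_tail (a point): Middle of the wedge's thick end face, where it is tapped; wedge frame (-70, 8.5, 14) mm. Pushing it takes 1 to 14 N, then the force rises steeply at tight; it then holds by friction.
- gasket (a joint): How far the black rubber gasket is pressed into the gate (m): 0 free, 0.004 pressed flat, when the tray's end meets the gate face. Springy, about 2 N per mm.
- comb: White gel comb lying flat, 100 x 40 x 6 mm, origin on its underside; leave alone.
- rack: Blue perforated tube rack, 68 x 160 x 48 mm, origin at the centre of its underside; leave alone.
- amber_bottle: Brown reagent bottle with a dark cap, 52 mm across, 102 mm high, origin at the centre of its underside; leave alone.

How it is judged:
On the way, in this order (a step that is already met when the one before it is completed fails the run):
1. the tray is slid up to the gasket (within 4 mm of touching it) while the wedge is still out of the gap (y of tray in the frame of dock below -0.012 m and horizontal distance between wedge_tip and stop_block above 0.04 m), for 0.2 s.
2. the wedge's thin end stands in the gap between tray and end stop, flat on the board, let go and not yet tight (x of wedge_tip in the frame of stop_block above -0.017 m and y of wedge_tip in the frame of stop_block below -0.015 m and y of wedge_tip in the frame of tray above 0.066 m and z of wedge_tip in the frame of dock below 0.03 m and angle between wedge's own z axis and vertical below 0.08 rad and contact force between wedge and the fingers below 0.1 N and value of joint gasket below 0.0022 m), for 0.2 s.
At the end, for the whole second after the job is handed in: The wedge lies flat (within 3 degrees) and at rest in line with the dock between tray and end stop, its tip past the rear edge of the stop, let go, and holds the tray flat on the board with the gasket pressed in by more than 3 of its 4 mm (value of joint gasket above 0.003 m and x of wedge_tip in the frame of stop_block above 0.02 m and z of wedge_tip in the frame of dock below 0.029 m and angle between the x axis of wedge and the x axis of dock, either way round below 0.06 rad and angle between wedge's own z axis and vertical below 0.06 rad and angle between tray's own z axis and vertical below 0.04 rad and z of tray in the frame of dock below 0.013 m and linear speed of each of wedge, tray below 0.01 m/s); the robot touches nothing.
It fails at once if the comb, the tube rack or the amber bottle is moved by more than 30 mm (distance of any of comb, rack, amber_bottle from where it was at the start of the episode above 0.03 m).
It fails at once if the wedge is driven tight by a hold or push farther forward than its thick end (the rib's rear face still counts as the thick end) (value of joint gasket above 0.0026 m and contact force between wedge and the fingers above 0.5 N and x of the grasp point in the frame of wedge above -0.045 m).
It also fails if it takes over 64 s, if anything falls off the work surface, if the arm or the gripper's body presses on something with over 40 N, if the wrist force passes 120 N, or if a joint passes its speed limit or range.

## Working session

There is one attempt and no reset: what is moved stays moved. The work goes in short steps, Python scripts to look and compute and a shell command to move; the robot and the scene stay as the last step left them, time stands still between calls to the robot, and variables do not carry over. Pictures are saved under pics/ and viewed, at most 10 in all, crops included, and the job is handed in when it is done.

```bash
mkdir -p pics; cat > h.py <<'E'
import numpy as np, cv2
from scipy.spatial.transform import Rotation as R
from workcell import manip
def ray(cam,px):
    c=manip.get_calibration(cam); K=np.array([[c['fx'],0,c['cx']],[0,c['fy'],c['cy']],[0,0,1.]])
    u=cv2.undistortPoints(np.array(px,float).reshape(-1,1,2),K,np.array(c['D'],float)).reshape(-1,2)
    d=np.c_[u[:,0],-u[:,1],-np.ones(len(u))]
    return np.array(c['xyz']),R.from_quat(c['orientation']).apply(d)
def at_z(cam,px,z):
    o,d=ray(cam,px); return o+d*((z-o[2])/d[:,2])[:,None]
def at_depth(cam,px,dep):
    o,d=ray(cam,px); return o+d*np.asarray(dep).reshape(-1,1)
def cloud(cam,mask,dep):
    r,c=np.nonzero(mask&(dep>0)); return at_depth(cam,np.c_[c,r],dep[r,c])
def proj(cam,P):
    c=manip.get_calibration(cam); K=np.array([[c['fx'],0,c['cx']],[0,c['fy'],c['cy']],[0,0,1.]])
    p=R.from_quat(c['orientation']).inv().apply(np.atleast_2d(P)-np.array(c['xyz']))*[1,-1,-1]
    return cv2.projectPoints(p,np.zeros(3),np.zeros(3),K,np.array(c['D'],float))[0].reshape(-1,2)
def save(name,im): cv2.imwrite('pics/'+name,im[:,:,::-1])
E
python3 - <<'E'
from h import *
ims=[]
for cam in('top','side'):
    im,d=manip.camera(cam); ims.append(im); save(cam+'0.png',im); np.save(cam+'_d.npy',d)
    c=manip.get_calibration(cam); print(cam,c['xyz'],c['orientation'],c['fx'])
    for t in['dock','tray','tray_grip','stop_block','wedge','wedge_rib','wedge_tip','wedge_tail','gasket','comb','rack','amber_bottle']:
        print(t,[(np.round(x['pixel']).tolist(),round(x['p'],2)) for x in manip.tip_of(t,cam)[:2]] if t!='gasket' else '', [(np.round(x['box']).tolist(),round(x['p'],2)) for x in manip.find_in(t,cam)[:2]])
o=manip.get_obs();print(o)
E
```

```text
top [4.02063683e-01 9.56180136e-04 1.35376752e+00] [-0.03861008  0.04276899  0.71295892 -0.6988345 ] 451.2138337441146
dock [([354.0, 213.0], 0.8)] [([308.0, 172.0, 403.0, 259.0], 0.7), ([198.0, 197.0, 228.0, 247.0], 0.61)]
tray [([358.0, 203.0], 0.68), ([150.0, 227.0], 0.3)] [([334.0, 180.0, 391.0, 230.0], 0.72)]
tray_grip [([353.0, 217.0], 0.64), ([215.0, 223.0], 0.17)] [([335.0, 179.0, 389.0, 229.0], 0.71)]
stop_block [([333.0, 194.0], 0.5)] [([323.0, 180.0, 340.0, 202.0], 0.56), ([334.0, 179.0, 390.0, 227.0], 0.45)]
wedge [([214.0, 217.0], 0.78)] [([201.0, 198.0, 229.0, 246.0], 0.89), ([90.0, 212.0, 144.0, 268.0], 0.41)]
wedge_rib [([215.0, 222.0], 0.67)] [([205.0, 200.0, 228.0, 244.0], 0.9)]
wedge_tip [([204.0, 195.0], 0.73)] []
wedge_tail [([222.0, 241.0], 0.87), ([282.0, 146.0], 0.53)] [([203.0, 200.0, 229.0, 242.0], 0.86), ([334.0, 178.0, 389.0, 228.0], 0.25)]
gasket  []
comb [([152.0, 229.0], 0.72), ([358.0, 202.0], 0.32)] [([137.0, 214.0, 164.0, 245.0], 0.87)]
rack [([117.0, 244.0], 0.78), ([362.0, 204.0], 0.33)] [([92.0, 213.0, 142.0, 268.0], 0.69), ([325.0, 181.0, 339.0, 
[... 1213 characters left out ...]
nt_pos': array([-1.14657119,  0.33223354, -0.06471472,  1.46007628,  0.02155123,
        1.34989535, -0.08848698]), 'joint_velocities': array([-0.00154158,  0.00071747, -0.00128161,  0.00186539,  0.00033291,
       -0.00028804, -0.00024904]), 'tau': array([ 2.96437165e-04, -6.25225425e+01,  4.90906695e-02, -3.91823959e+01,
        1.63962023e-02,  1.69164934e-03, -3.44820910e-05]), 'position': array([0.27003851, 0.56368715, 0.22232792]), 'ee_rot': array([ 2.21549404e-01,  9.75149147e-01,  4.55484826e-05, -2.71319032e-05]), 'ft_force': array([ 0.54647546, -0.18525155,  0.44004088]), 'torque': array([-0.07023401, -0.00604042,  0.03264207]), 'grasp_force': 0.0, 'grip_width': 0.9972818908960023}
```

View pics/top0.png

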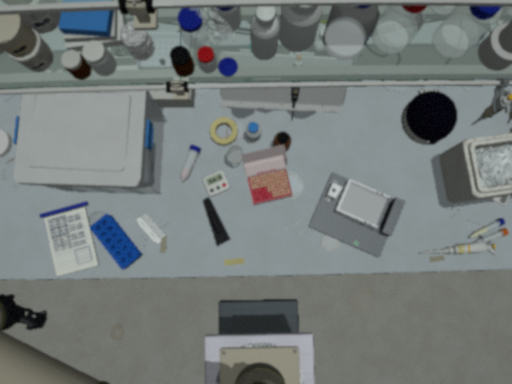

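View pics/side0.png

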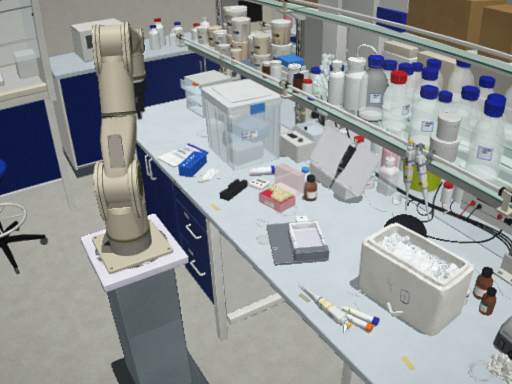

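```bash
python3 - <<'E'
from h import *
im,_=manip.camera('top'); 
ds=[manip.camera('top')[1] for _ in range(3)]; d=np.median(ds,0)
a=cv2.resize(im[165:265,300:410],None,fx=5,fy=5,interpolation=cv2.INTER_CUBIC)
b=cv2.resize(im[190:252,190:240],None,fx=5,fy=5,interpolation=cv2.INTER_CUBIC)
c=np.zeros((500,800,3),np.uint8); c[:,:550]=a; c[:310,550:]=b; save('crop0.png',c)
for t in ['dock','wedge','tray','stop_block']:
    r=manip.trace(t,'top')
    if not r: print(t,'none');continue
    m=r[0]['pixels']; P=cloud('top',m,d)
    cs=max(cv2.findContours(m.astype(np.uint8),0,2)[0],key=len)[:,0]
    z={'dock':.01,'wedge':.028,'tray':.045,'stop_block':.042}[t]
    Q=at_z('top',cs,z)[:,:2]
    print(t,r[0]['p'],m.sum(),r[0]['box'],cv2.minAreaRect(Q.astype(np.float32)*1000),np.percentile(P[:,2],[2,10,25,50,75,90,98]).round(4))
# depth map of dock, world z
rr,cc=np.mgrid[170:262:3,304:408:3]
Z=at_depth('top',np.c_[cc.ravel(),rr.ravel()],d[rr,cc].ravel())[:,2].reshape(rr.shape)
print((Z*1000).round().astype(int).__str__() if 0 else '\n'.join(' '.join('%3d'%v for v in row) for row in Z*1000))
E
```

```text
dock 0.68 3194 [308.5, 171.7, 402.8, 259.7] ((498.5543518066406, -301.7088928222656), (243.4293212890625, 191.27685546875), 64.9539794921875) [0.0011 0.0079 0.0092 0.0108 0.013  0.042  0.0459]
wedge 0.57 493 [201.3, 196.4, 227.2, 245.1] ((485.673095703125, 126.53379821777344), (137.5106964111328, 40.468414306640625), 25.95958137512207) [0.0241 0.026  0.0274 0.029  0.0314 0.0523 0.0541]
tray 0.65 1610 [336.7, 180.4, 390.2, 229.1] ((526.1804809570312, -307.7601318359375), (134.95651245117188, 109.12586212158203), 67.02499389648438) [0.01   0.0136 0.0151 0.0168 0.0197 0.0418 0.0458]
stop_block 0.57 182 [327.0, 181.4, 338.3, 201.4] ((560.8370971679688, -224.90182495117188), (31.1241512298584, 60.843265533447266), 57.25048828125) [0.0127 0.0166 0.0306 0.0412 0.0427 0.044  0.0453]
  0   2  -1   1   0   1  -1  -1  -1   0  -2  -1   4  -1   2   0   0   0   0  -2  -1   0  -3   0   2   0   0   1   1  -2  -4  -2   3   1   2
  0  -1   0   2   0  -1   0   0   1  10   9   2   1   3   0   0  -2   0  -3  -1   0   3  -1   0   2   1   0  -1   0   0   0   2  -2  -4   1
  1   1   0   0  -2   0  -1   0   
[... 3325 characters left out ...]

 -1  -2  -2   0   0   0   0  -2  -4  -1   1   2   1   6   1   0   2   2   5  12  10   8  10  13  12  11   9   0   0   0   0   0   0   3   4
  0   0   2   3   0   4  -1   1   2   1   0  -4   1  -2   2   0   0   4   1  -1  -1   8  11  13   8  10  -1  -1  -1   0   3  -1  -3   1   0
  2  -1   3   0   1   2  -3   2  -2   1   2   0   3   0  -1  -1   0   0   0   0  -2   0  -2   8   9  12   0  -1   2  -2  -1   2   0   0   1
  0   1  -2   1   2   1  -2  -2  -1   0   2   0   0   0  -1   3   0   0  -1   0   0   0  -1   1   0   6  -3   0   0  -1   0   0  -1  -1  -2
  1  -1   3  -1   0   2  -3   0   2   2   0  -1   1   0   0   1   0   2   0   0  -2   0  -1  -2  -1   1   0   1   1  -2   0   0   4  -1   1
```

View pics/crop0.png

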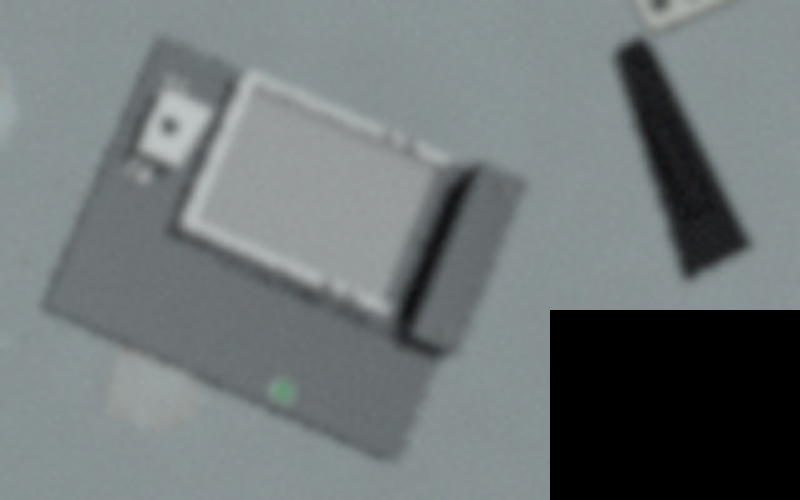

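```bash
cat >> h.py <<'E'
from scipy.optimize import minimize
from scipy.special import expit
S=1.5
def box(X,Y,x0,x1,y0,y1): return expit((X-x0)*S)*expit((x1-X)*S)*expit((Y-y0)*S)*expit((y1-Y)*S)
def loc(P,x,y,yaw):
    d=P[:,:2]*1000-[x,y]; c,s=np.cos(yaw),np.sin(yaw); return d[:,0]*c+d[:,1]*s,-d[:,0]*s+d[:,1]*c
def put(z,m,h): return z+m*(h-z)
def mdock(p,P):
    X,Y=loc(P,*p[:3]); z=put(0*X,box(X,Y,-90,90,-115,115),10)
    z=put(z,box(X,Y,p[8],90,-115,-85),44)
    tx,ty,sx,sy=p[3:7]
    z=put(z,box(X,Y,tx-50,tx+50,ty-65,ty+65),42)
    z=put(z,box(X,Y,tx-45,tx+45,ty-66,ty+60),16)
    u,v=X-sx,Y-sy
    z=put(z,box(u,v,-20,20,-15-u/6,15),42)
    return z+p[7]
def mwedge(p,P):
    X,Y=loc(P,*p[:3]); z=put(0*X,box(X,Y,-70,70,-13,18.5-X*23/140),28)
    return put(z,box(X,Y,-41,25,-3.5,10.5),52)+p[3]
def fit(f,p0,P,n=6):
    best=None; rng=np.random.default_rng(0); sc=np.array([5,5,.05]+[3]*(len(p0)-3))
    if len(p0)==4: sc[3]=1
    g=lambda p:np.mean(np.minimum(abs(f(p,P)-P[:,2]*1000),15))
    for k in range(n):
        q=np.array(p0)+(rng.normal(size=len(p0))*sc if k else 0)
        for _ in range(3): r=minimize(g,q,method='Nelder-Mead',options=dict(maxiter=3000,maxfev=3000,xatol=.02,fatol=1e-4,initial_simplex=np.vstack([q]+[q+np.eye(len(q))[i]*sc[i] for i in range(len(q))]))); q=r.x
        if best is None or r.fun<best.fun: best=r
    return best
def crop(cam,d,r0,r1,c0,c1):
    m=np.zeros(d.shape,bool); m[r0:r1,c0:c1]=1; return cloud(cam,m,d)
E
cat > look.py <<'E'
from h import *
d=np.mean([manip.camera('top')[1] for _ in range(4)],0)
P=crop('top',d,168,264,302,410)
r=fit(mdock,[498,-302,-.44,35,5,0,85,0,-21],P); print('dock',r.fun,r.x.round(3).tolist())
P=crop('top',d,192,250,194,236)
w=fit(mwedge,[485,126,.45,0],P); print('wedge',w.fun,w.x.round(3).tolist())
E
time python3 look.py
```

```text
dock 1.9186590324809019 [497.251, -296.089, -0.437, 35.404, -3.388, 35.171, 88.811, 0.165, -21.004]
wedge 1.8859823759045362 [488.89, 123.158, 0.457, 0.267]
real	0m54.111s
user	0m51.509s
sys	0m0.324s
```

```bash
cat > go.py <<'E'
from h import *
D=np.array([.49725,-.29609,.01]); DY=-.437
def dw(x,y,z):  # dock frame mm -> world m (z world mm)
    c,s=np.cos(DY),np.sin(DY); return np.array([D[0]+(x*c-y*s)/1000,D[1]+(x*s+y*c)/1000,z/1000])
def go(T,ang,cur=None):
    "T world TCP, ang = world yaw of tool y, rad; pointing down"
    o=manip.get_obs(); p=np.array(o['position']); q=R.from_quat(o['ee_rot'])
    y=np.array([np.cos(ang),np.sin(ang),0]); z=np.array([0,0,-1.]); best=None
    for sg in(1,-1):
        t=R.from_matrix(np.c_[np.cross(sg*y,z),sg*y,z]); v=(q.inv()*t).as_rotvec()
        if best is None or np.linalg.norm(v)<np.linalg.norm(best): best=v
    print('clock',round(o['clock'],2),'shift',(q.inv().apply(T-p)/.05).round(3),'turn',(np.degrees(best)/8).round(3))
E
python3 -c "
from go import *
T=dw(-12.1,6.6,110);print(T);go(T,DY)"
```

```text
[ 0.48908037 -0.28498923  0.11      ]
clock 3.0 shift [-11.284 -13.415   2.245] turn [ 1.000e-03 -1.000e-03  1.118e+01]
```

```bash
python3 -m pendant '[[-1.1,-1.3,0,0,0,1.1,-0.3],[-2.2,-2.6,0,0,0,2.2,-0.3],[-3.1,-3.7,0,0,0,3.1,-0.3],[-4,-4.8,0,0,0,4,-0.3],[-4.8,-5.7,0,0,0,4.8,-0.3],[-5.6,-6.7,0.3,0,0,5.6,-0.3],[-6.4,-7.6,0.6,0,0,6.4,-0.3],[-7.2,-8.5,0.9,0,0,7.2,-0.3],[-8,-9.5,1.2,0,0,8,-0.3],[-8.8,-10.4,1.5,0,0,8.8,-0.3]]' 30; python3 -c "
from go import *
T=dw(-12.1,6.6,110);go(T,DY)"
```

```text
clock: 4.25
position: [0.4263, -0.0371, 0.1621]
ee_rot: [0.744, 0.668, 0.001, 0.0]
ft_force: [1.8, 0.6, -1.3]
grip_width: 0.347
grasp_force: 0.0
clock 4.25 shift [-4.794  1.783  1.041] turn [ 0.009 -0.009  2.355]
```

```bash
python3 -m pendant '[[-1,0.4,0.2,0,0,0.5,-0.3],[-2,0.8,0.4,0,0,1,-0.3],[-3,1.2,0.6,0,0,1.5,-0.3],[-4,1.6,0.8,0,0,2,-0.3],[-4.7,1.75,1,0,0,2.35,-0.3],[-4.7,1.75,1,0,0,2.35,-0.3],[-4.7,1.75,1,0,0,2.35,-0.3],[-4.7,1.75,1,0,0,2.35,-0.3],[-4.7,1.75,1,0,0,2.35,-0.3],[-4.7,1.75,1,0,0,2.35,-0.3]]' 30; python3 -c "
from go import *
T=dw(-12.1,6.6,38);go(T,DY)"
```

```text
clock: 5.5
position: [0.4886, -0.2775, 0.1123]
ee_rot: [0.842, 0.539, 0.0, -0.0]
ft_force: [-0.5, -0.7, -0.4]
grip_width: 0.353
grasp_force: 0.0
clock 5.5 shift [-0.132  0.07   1.486] turn [ 0.003 -0.004  0.036]
```

```bash
python3 -m pendant '[[-0.13,0.07,0.4,0,0,0.04,-0.3],[-0.13,0.07,0.8,0,0,0.04,-0.3],[-0.13,0.07,1.2,0,0,0.04,-0.3],[-0.13,0.07,1.48,0,0,0.04,-0.3],[-0.13,0.07,1.48,0,0,0.04,-0.3],[-0.13,0.07,1.48,0,0,0.04,-0.6],[-0.13,0.07,1.48,0,0,0.04,-1],[-0.13,0.07,1.48,0,0,0.04,-1],[-0.13,0.07,1.48,0,0,0.04,-1],[-0.13,0.07,1.48,0,0,0.04,-1]]' 30; python3 -c "
from go import *
T=dw(-12.1,6.6-12.6,38);go(T,DY)"
```

```text
clock: 6.75
position: [0.4889, -0.2854, 0.0381]
ee_rot: [0.844, 0.536, 0.0, 0.0]
ft_force: [0.1, 0.2, 0.2]
grip_width: -0.001
grasp_force: 0.0
clock 6.75 shift [-0.243 -0.     0.003] turn [ 0.001 -0.001 -0.01 ]
```

```bash
python3 - <<'E'
from h import *
im,d=manip.camera('top'); i2,_=manip.camera('side')
a=cv2.resize(im[160:265,300:410],None,fx=4,fy=4,interpolation=cv2.INTER_CUBIC)
b=cv2.resize(i2[180:275,255:335],None,fx=4.4,fy=4.4,interpolation=cv2.INTER_CUBIC)
c=np.zeros((420,800,3),np.uint8); c[:,:440]=a; c[:418,440:792]=b; save('c1.png',c)
E
```

```text
(no output)
```

View pics/c1.png

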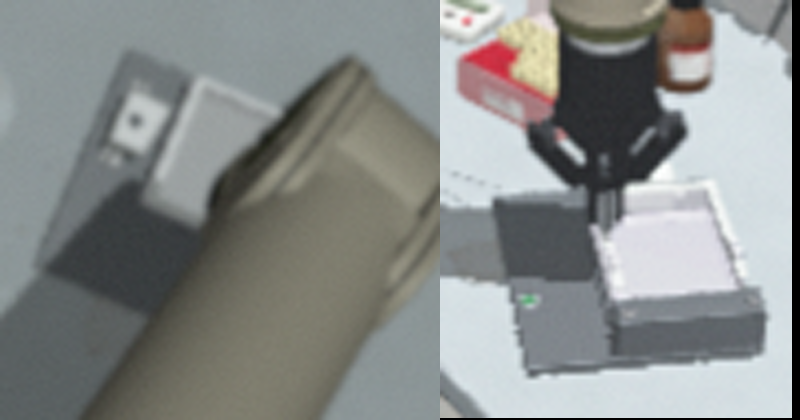

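```bash
python3 - <<'E'
from go import *
o=manip.get_obs(); p=np.array(o['position']); print(p,o['grip_width'],o['grasp_force'],manip.tip_reach)
P=[p,p-[0,0,.014],dw(-14.6,6.6,42),dw(-14.6,61.6,42),dw(-14.6,-68.4,42),dw(-14.6,-20,42),dw(85.4,61.6,42),dw(-90,-115,10)]
for n,x in zip(['tcp','tip','wall','wall+y','wall-y','wall-20','far+y','corner'],proj('side',P)): print(n,x.round(1),((x-[255,180])*4.4+[440,0]).round())
i2,d=manip.camera('side')
for t in('tray_grip',): print(manip.tip_of(t,'side'))
E
```

```text
[ 0.48888056 -0.2854187   0.03809546] -0.0009131192438638499 0.0 0.014
tcp [291.5 232.9] [600. 233.]
tip [291.4 236.2] [600. 247.]
wall [290.7 232. ] [597. 229.]
wall+y [288.3 223.1] [586. 190.]
wall-y [294.3 244.9] [613. 285.]
wall-20 [292.  236.5] [603. 248.]
far+y [316.  220.9] [709. 180.]
corner [273.7 263.1] [522. 366.]
[{'pixel': [291.5, 235.4], 'p': 0.55}]
```

```bash
python3 - <<'E'
from go import *
d=np.median([manip.camera('side')[1] for _ in range(4)],0); im,_=manip.camera('side')
for r in range(214,246,1):
    cs=np.arange(284,302); P=at_depth('side',np.c_[cs,0*cs+r],d[r,cs]); X,Y=loc(P,497.25,-296.09,-.437)
    print(r,' '.join('%4d,%4d,%3d'%(a,b,z) for a,b,z in zip(X,Y,P[:,2]*1000)))
E
```

```text
214  -11, 181,  3   -7, 182,  1   -3, 184,  0    0, 183,  0  -26,  -5,124  -24,  -9,127  -20,  -9,126  -17, -11,128  -12,  -1,121   -6,  14,109   -6,  -7,124   -4, -13,127    0, -10,125    2, -10,125    5, -12,126   45, 176,  0   17,  13,108   21,  14,107
215  -37,  13,109   -8, 176,  1   -4, 178,  0   -1, 175,  1  -25,   4,114  -23,  -6,121  -21, -13,125  -17, -12,124  -14, -13,124   -6,  13,106   -5,   1,114   -4, -13,123    0, -11,122    2, -12,122    5, -13,122   13,  12,105   18,  15,103   21,  14,103
216  -37,  13,105  -33,  13,105   -5, 172,  0   -2, 167,  2  -24,  11,105  -23,  -9,118  -20,  -9,118  -16,  -7,117  -14, -10,118   -6,  11,104   -6,  -3,113   -4, -11,118    0,  -8,116    2, -13,119    6, -12,118   12,   5,106   16,   6,104   20,   8,103
217  -40,  -5,114  -34,   9,103  -31,   6,105  -27,  10,102  -23,  13, 99  -24, -12,117  -20,  -9,114  -17, -11,115  -14, -11,115   -6,  14, 97   -5,  -3,109   -3,  -7,112    0, -10,113    3, -10,113    6,  -9,112   12,   2,104   15,   3,103   17,  -5,108
218  -40,  -5,109  -36,  -5,109  -32,   0,105  -28,   5,101  -25,   2,103  -
[... 6391 characters left out ...]
13, 10  -23, -11,  9  -20, -13, 10  -18, -23, 17  -15, -24, 17  -12, -28, 20  -11, -43, 31  -11, -60, 43   -7, -59, 42    1, -27, 17    5, -24, 15    8, -29, 18   12, -24, 14   15, -27, 16
244  -41, -18, 11  -37, -15,  9  -34, -13,  7  -30, -14,  7  -27, -16,  9  -24, -16,  8  -21, -20, 11  -18, -25, 14  -15, -30, 17  -11, -27, 15  -12, -49, 31  -12, -66, 44   -7, -60, 39    0, -32, 17    3, -36, 20    7, -32, 16   10, -35, 18   14, -32, 16
245  -42, -22, 10  -39, -25, 12  -35, -25, 11  -31, -21,  9  -28, -22,  9  -25, -26, 11  -22, -26, 11  -18, -26, 11  -17, -36, 18  -11, -26, 10  -11, -47, 25  -12, -67, 40   -8, -67, 40    0, -35, 15    3, -35, 15    7, -36, 15   10, -39, 17   14, -36, 14
```

```bash
python3 -m pendant '[[0,0,-0.1,0,0,0,-0.3],[0,0,-0.1,0,0,0,-0.3],[0,0,-0.1,0,0,0,-0.3],[0,0,0,0,0,0,-0.3],[0,0,0.1,0,0,0,-0.3],[0,0,0.16,0,0,0,-0.3],[0,0,0.16,0,0,0,-1],[0,0,0.16,0,0,0,-1],[0,0,0.16,0,0,0,-1],[0,0,0.16,0,0,0,-1]]' 30; python3 - <<'E'
from go import *
d=np.median([manip.camera('side')[1] for _ in range(4)],0)
r,c=np.mgrid[215:246,280:305]; P=at_depth('side',np.c_[c.ravel(),r.ravel()],d[r,c].ravel()); X,Y=loc(P,497.25,-296.09,-.437)
m=(abs(Y)<18)&(P[:,2]>.022)&(X>-45)&(X<25)
for z in range(22,110,4):
    k=m&(abs(P[:,2]*1000-z)<2.1); print(z,sorted(zip(X[k].round().astype(int).tolist(),Y[k].round().astype(int).tolist())))
E
```

```text
clock: 8.45
position: [0.4888, -0.2854, 0.0301]
ee_rot: [0.844, 0.536, 0.0, -0.0]
ft_force: [0.4, -0.3, -1.3]
grip_width: 0.039
grasp_force: 30.1
22 [(-12, -3)]
26 [(-12, -3)]
30 []
34 [(-12, -5), (-12, -2)]
38 [(-12, -2)]
42 [(-10, -12), (-8, 0), (-7, -14), (-7, 5), (-1, -3)]
46 [(-19, -1), (-16, -6), (-12, -4), (-9, -9), (-5, -5), (-1, 0)]
50 [(-23, 13), (-22, -2), (-19, -1), (-16, -5), (-12, -5), (-8, 1), (-7, 7), (-5, -6), (2, -2)]
54 [(-24, 5), (-22, -2), (-15, -2), (-12, -3), (-5, -5), (-2, -6), (2, 0), (5, -4)]
58 [(-22, -3), (-22, 2), (-19, -1), (-16, -4), (-12, -6), (-8, 2), (-6, -6), (-2, -6), (3, 1), (6, -1)]
62 [(-25, 5), (-19, -2), (-19, 0), (-16, -5), (-8, 3), (-7, 5), (-2, -5), (2, -2), (5, -3)]
66 [(-24, 6), (-24, 9), (-22, -2), (-18, 3), (-13, -8), (-12, -5), (-7, 5), (-6, -9), (-6, -6), (-2, -6), (2, -2), (5, -3)]
70 [(-24, 11), (-22, 0), (-22, 2), (-16, -7), (-16, -3), (-7, 6), (-5, -4), (-2, -2), (2, -2), (6, 1)]
74 [(-19, -1), (-15, -2), (-13, -7), (-12, -4), (-7, 5), (-6, -5), (-3, -9), (2, 0), (5, 0)]
78 [(-12, -2), (-11, 4), (-7, 10), (-6, -7), (-6, 15), (-5, 
[... 668 characters left out ...]
-6), (-3, 14), (0, -7), (4, -6), (12, -1), (13, 6), (15, -4), (15, -4), (15, 15), (17, -9), (21, -6), (21, 15), (25, -7), (25, -4)]
98 [(-44, -5), (-40, -7), (-37, -6), (-37, 13), (-35, 8), (-34, 13), (-29, 2), (-25, 2), (-23, -5), (-20, -8), (-17, -9), (-3, -7), (4, -9), (13, 6), (15, 0), (16, 5), (17, -8), (18, -3), (18, 13), (20, 7), (21, -7), (21, 14), (25, -4), (25, 12), (25, 13)]
102 [(-44, -5), (-41, 14), (-40, -5), (-39, 0), (-37, -5), (-37, 15), (-25, 2), (-20, -7), (-17, -8), (-4, 5), (0, -9), (0, -7), (4, -9), (18, 13), (21, -6), (21, -4), (25, -4), (25, 15)]
106 [(-44, -7), (-41, 11), (-26, -3), (-24, -12), (-24, -11), (-20, -9), (-4, -11), (3, -12), (6, -12), (21, 11), (25, -5)]
```

```bash
python3 -m pendant '[[-0.03,0,0,0,0,0,-1],[-0.06,0,0,0,0,0,-1],[-0.1,0,0,0,0,0,-1],[-0.13,0,0,0,0,0,-1],[-0.16,0,0,0,0,0,-1],[-0.19,0,0,0,0,0,-1],[-0.22,0,0,0,0,0,-1],[-0.25,0,0,0,0,0,-1],[-0.26,0,0,0,0,0,-1],[-0.26,0,0,0,0,0,-1]]' 30; python3 - <<'E'
from go import *
o=manip.get_obs();f=o['ft_force'];print(loc(np.array([o['position']]),497.25,-296.09,-.437),f,loc(np.array([f])/1000,0,0,-.437))
E
```

```text
clock: 9.9
position: [0.4833, -0.2973, 0.03]
ee_rot: [0.844, 0.536, -0.0, -0.0]
ft_force: [0.7, 0.3, -1.6]
grip_width: 0.04
grasp_force: 30.1
(array([-12.16406352]), array([-7.01154304])) [ 0.67671939  0.27193262 -1.57566626] (array([0.49803674]), array([0.53278127]))
```

```bash
python3 -m pendant '[[0,0,0,0,0,0,-0.3],[0,0,0,0,0,0,-0.3],[0,0,0,0,0,0,-0.3],[0,0,-0.5,0,0,0,-0.3],[0,0,-1.2,0,0,0,-0.3],[0,0,-2,0,0,0,-0.3],[0,0,-2.4,0,0,0,-0.3],[0,0,-2.4,0,0,0,-0.3],[0,0,-2.4,0,0,0,0],[0,0,-2.4,0,0,0,0]]' 30; python3 - <<'E'
from go import *
W=[488.9,123.2,.457]; c,s=np.cos(W[2]),np.sin(W[2])
T=np.array([W[0]-8*c-3.5*s,W[1]-8*s+3.5*c,120])/1000; print(T,manip.get_obs()['joint_pos'].round(2)); go(T,W[2]+np.pi/2)
E
```

```text
clock: 11.15
position: [0.4828, -0.2969, 0.149]
ee_rot: [0.844, 0.536, -0.001, -0.001]
ft_force: [1.2, -0.5, -1.2]
grip_width: 0.506
grasp_force: 0.0
[0.48017655 0.12281077 0.12      ] [-0.2   0.33  0.81  1.75 -0.25  1.18  0.24]
clock 11.15 shift [ 7.579 -3.61   0.584] turn [-0.011  0.006  4.837]
```

```bash
python3 -m pendant '[[0.8,-0.4,0,0,0,0.5,0],[1.8,-0.8,0,0,0,1.1,0],[2.7,-1.3,0.1,0,0,1.7,0],[3.7,-1.7,0.2,0,0,2.3,0],[4.6,-2.2,0.3,0,0,2.9,0],[5.5,-2.6,0.4,0,0,3.5,0],[6.4,-3.0,0.5,0,0,4.1,0],[7.2,-3.4,0.58,0,0,4.7,0],[7.58,-3.61,0.58,0,0,4.84,0],[7.58,-3.61,0.58,0,0,4.84,0]]' 30; python3 - <<'E'
from go import *
W=[488.9,123.2,.457]; c,s=np.cos(W[2]),np.sin(W[2])
T=np.array([W[0]-8*c-3.5*s,W[1]-8*s+3.5*c,26])/1000; print(T,manip.get_obs()['joint_pos'].round(2)); go(T,W[2]+np.pi/2)
E
```

```text
clock: 12.4
position: [0.4802, 0.1239, 0.1203]
ee_rot: [0.974, 0.228, -0.001, 0.0]
ft_force: [-0.6, -0.4, 0.1]
grip_width: 0.502
grasp_force: 0.0
[0.48017655 0.12281077 0.026     ] [-0.93  0.14  0.63  1.95 -0.1   1.08 -1.37]
clock 12.4 shift [-0.007  0.02   1.887] turn [0.001 0.009 0.02 ]
```

```bash
python3 - <<'E'
from h import *
d=np.mean([manip.camera('top')[1] for _ in range(4)],0)
P=crop('top',d,168,264,302,410)
r=fit(mdock,[497.25,-296.1,-.437,35.4,-16,35.2,88.8,0,-21],P,2); print('dock',r.fun,r.x.round(3).tolist())
E
```

```text
dock 1.8931812764130784 [497.757, -295.923, -0.433, 35.25, -17.054, 35.116, 88.042, 0.201, -21.704]
```

```bash
python3 -m pendant '[[0,0.02,0.5,0,0,0.02,0],[0,0.02,1,0,0,0.02,0],[0,0.02,1.4,0,0,0.02,0],[0,0.02,1.7,0,0,0.02,0],[0,0.02,1.88,0,0,0.02,0],[0,0.02,1.88,0,0,0.02,0],[0,0.02,1.88,0,0,0.02,-1],[0,0.02,1.88,0,0,0.02,-1],[0,0.02,1.88,0,0,0.02,-1],[0,0.02,1.88,0,0,0.02,-1]]' 40; python3 - <<'E'
from go import *
o=manip.get_obs(); print(o['position'])
W=[488.9,123.2,.457]; c,s=np.cos(W[2]),np.sin(W[2])
d=o['position'][:2]*1000-W[:2]; print('grip in wedge',d[0]*c+d[1]*s,-d[0]*s+d[1]*c)
E
```

```text
clock: 13.85
position: [0.4818, 0.122, 0.0278]
ee_rot: [0.974, 0.225, 0.001, -0.0]
ft_force: [-0.8, 1.1, 5.9]
grip_width: 0.154
grasp_force: 40.7
[0.4817601  0.12199047 0.02782389]
grip in wedge -6.9409223130821145 2.0651337905366534
```

```bash
sed -i 's/^D=.*/D=np.array([.4975,-.2960,.01]); DY=-.435/' go.py; python3 -m pendant '[[0,0,-0.4,0,0,0,-1],[0,0,-0.8,0,0,0,-1],[0,0,-1.2,0,0,0,-1],[0,0,-1.6,0,0,0,-1],[0,0,-1.6,0,0,0,-1],[0,0,-1.6,0,0,0,-1],[0,0,-1.6,0,0,0,-1],[0,0,-1.6,0,0,0,-1],[0,0,-1.6,0,0,0,-1],[0,0,-1.6,0,0,0,-1]]' 40; python3 - <<'E'
from go import *
T=dw(-45,67.5,108); print(T); go(T,DY+np.pi/2)
E
```

```text
clock: 15.1
position: [0.4812, 0.1216, 0.107]
ee_rot: [0.974, 0.225, -0.0, 0.0]
ft_force: [0.8, -1.1, -1.5]
grip_width: 0.148
grasp_force: 39.7
[ 0.48513605 -0.2158228   0.108     ]
clock 15.1 shift [-2.888  6.101 -0.02 ] turn [0.000e+00 1.000e-03 6.366e+00]
```

```bash
python3 -m pendant '[[-0.25,0.5,0,0,0,0.5,-1],[-0.6,1.2,0,0,0,1.2,-1],[-0.95,2,0,0,0,2,-1],[-1.3,2.8,0,0,0,2.8,-1],[-1.65,3.5,0,0,0,3.6,-1],[-2,4.2,0,0,0,4.4,-1],[-2.35,4.9,0,0,0,5.2,-1],[-2.65,5.6,0,0,0,5.9,-1],[-2.89,6.1,0,0,0,6.37,-1],[-2.89,6.1,0,0,0,6.37,-1]]' 40; python3 -m pendant '[[0,0,0,0,0,0,-1],[0,0,0,0,0,0,-1],[0,0,0,0,0,0,-1],[0,0,0,0,0,0,-1],[0,0,0,0,0,0,-1],[0,0,0,0,0,0,-1],[0,0,0,0,0,0,-1],[0,0,0,0,0,0,-1],[0,0,0,0,0,0,-1],[0,0,0,0,0,0,-1]]' 40; python3 - <<'E'
from go import *
print(manip.get_obs()['joint_pos'].round(2))
T=dw(-45,67.5,38.3); print(T); go(T,DY+np.pi/2)
i2,d=manip.camera('side'); it,dt=manip.camera('top')
a=cv2.resize(it[160:265,300:410],None,fx=4,fy=4,interpolation=cv2.INTER_CUBIC)
b=cv2.resize(i2[180:275,255:335],None,fx=4.4,fy=4.4,interpolation=cv2.INTER_CUBIC)
c=np.zeros((420,800,3),np.uint8); c[:,:440]=a; c[:418,440:792]=b; save('c2.png',c)
E
```

```text
clock: 16.35
position: [0.4838, -0.2192, 0.1072]
ee_rot: [0.976, -0.219, 0.0, 0.001]
ft_force: [0.2, 0.4, -2.4]
grip_width: 0.153
grasp_force: 39.6
clock: 17.6
position: [0.485, -0.2158, 0.107]
ee_rot: [0.976, -0.216, -0.0, -0.0]
ft_force: [0.1, 0.2, -1.3]
grip_width: 0.155
grasp_force: 39.6
[-0.47  0.32  0.94  1.89 -0.29  1.08 -1.42]
[ 0.48513605 -0.2158228   0.0383    ]
clock 17.6 shift [ 0.002 -0.     1.375] turn [-0.001  0.    -0.004]
```

View pics/c2.png

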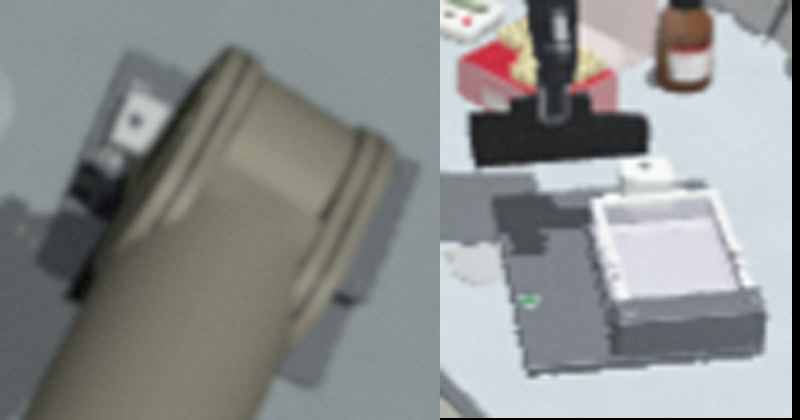

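```bash
cat > sidew.py <<'E'
from go import *
def sidew(zlo,zhi,ymin,ymax):
    d=np.median([manip.camera('side')[1] for _ in range(5)],0)
    r,c=np.mgrid[170:245,250:320]; P=at_depth('side',np.c_[c.ravel(),r.ravel()],d[r,c].ravel()); X,Y=loc(P,D[0]*1000,D[1]*1000,DY); Z=P[:,2]*1000
    m=(Y>ymin)&(Y<ymax)&(X>-150)&(X<70)&(Z>zlo)&(Z<zhi)
    return X[m],Y[m],Z[m]
E
python3 - <<'E'
from sidew import *
X,Y,Z=sidew(60,135,25,110)
for z in range(70,132,4):
    k=abs(Z-z)<2; print(z,k.sum(),X[k].min().round() if k.any() else '',X[k].max().round() if k.any() else '',np.median(Y[k]).round(1) if k.any() else '')
k=(Z>84)&(Z<104)&(X>-105)&(X<30); a=np.polyfit(X[k],Y[k],1); print('face: Y=',a, k.sum())
for x in range(-105,30,15):
    k=(abs(X-x)<6)&(Z<110); print(x,np.sort(Z[k])[[0,1,2,-3,-2,-1]].round() if k.sum()>6 else '', np.median(Y[k]).round(1))
E
```

```text
70 0   
74 0   
78 3 -35.0 15.0 54.0
82 29 -106.0 32.0 51.1
86 50 -106.0 32.0 50.7
90 32 -106.0 25.0 51.2
94 44 -106.0 32.0 50.8
98 37 -106.0 28.0 50.8
102 42 -105.0 31.0 51.5
106 99 -106.0 34.0 59.4
110 90 -105.0 26.0 60.2
114 14 -72.0 -13.0 60.5
118 16 -76.0 -13.0 59.9
122 12 -75.0 -13.0 59.3
126 19 -75.0 -13.0 59.5
130 32 -75.0 -12.0 62.0
face: Y= [-2.84499167e-03  5.09702319e+01] 195
-105 [ 82.  83.  83. 109. 109. 109.] 62.6
-90 [ 81.  81.  82. 109. 110. 110.] 52.6
-75 [ 80.  81.  82. 109. 110. 110.] 51.8
-60 [ 83.  84.  84. 109. 109. 110.] 53.0
-45 [ 81.  82.  83. 109. 109. 109.] 51.3
-30 [ 79.  80.  84. 108. 110. 110.] 52.4
-15 [ 83.  83.  85. 110. 110. 110.] 51.3
0 [ 82.  82.  82. 109. 109. 110.] 51.6
15 [ 77.  81.  84. 109. 109. 109.] 50.7
```

```bash
python3 -m pendant '[[0,0,0.3,0,0,0,-1],[0,0,0.6,0,0,0,-1],[0,0,0.85,0,0,0,-1],[0,0,1.05,0,0,0,-1],[0,0,1.2,0,0,0,-1],[0,0,1.3,0,0,0,-1],[0,0,1.36,0,0,0,-1],[0,0,1.38,0,0,0,-1],[0,0,1.38,0,0,0,-1],[0,0,1.38,0,0,0,-1]]' 40; python3 - <<'E'
from sidew import *
X,Y,Z=sidew(3,70,48,75)
k=(Z<38); print(X[k&(Z>20)].min(),X[k&(Z>20)].max()); k=(Z>15)&(Z<34)&(X<-20); print(np.polyfit(X[k],Y[k],1))
for x in (-90,-70,-50,-30): k=(abs(X-x)<6)&(Z<45); print(x,np.sort(Z[k])[-4:].round(1))
E
```

```text
clock: 19.2
position: [0.4852, -0.2158, 0.0383]
ee_rot: [0.976, -0.216, 0.0, -0.0]
ft_force: [-0.8, 0.3, -1.2]
grip_width: 0.153
grasp_force: 39.7
-106.22008900360852 58.575356984775716
[-1.26580158e-03  5.14700092e+01]
-90 [39.2 39.2 39.8 39.9]
-70 [40.  41.  43.  43.8]
-50 [42.1 42.6 42.9 43. ]
-30 [41.  42.1 43.8 44. ]
```

```bash
python3 -m pendant '[[0,0,0.01,0,0,0,-1],[0,0,0.02,0,0,0,-1],[0,0,0.02,0,0,0,-1],[0,0,0.02,0,0,0,-1],[0,0,0.02,0,0,0,-1],[0,0,0.02,0,0,0,-1],[0,0,0.02,0,0,0,-1],[0,0,0.02,0,0,0,-1],[0,0,0.02,0,0,0,-1],[0,0,0.02,0,0,0,-1]]' 40
```

```text
clock: 20.7
position: [0.4851, -0.2158, 0.0378]
ee_rot: [0.976, -0.216, 0.0, -0.0]
ft_force: [-5.0, 3.9, 11.7]
grip_width: 0.149
grasp_force: 41.4
```

```bash
python3 -m pendant '[[0,0,-0.01,0,0,0,-0.3],[0,0,-0.02,0,0,0,-0.2],[0,0,-0.02,0,0,0,-0.2],[0,0,-0.02,0,0,0,-0.2],[0,0,-0.3,0,0,0,-0.2],[0,0,-0.8,0,0,0,-0.2],[0,0,-1.4,0,0,0,-0.2],[0,0,-2,0,0,0,-0.6],[0,0,-2.2,0,0,0,-1],[0,0,-2.2,0,0,0,-1]]' 40; python3 - <<'E'
from sidew import *
X,Y,Z=sidew(3,70,48,75)
k=(Z>20)&(Z<36)&(X<-20); print('tail',X[k].min(),np.polyfit(X[k],Y[k],1))
for x in (-90,-70,-50,-30): k=(abs(X-x)<6)&(Z<45); print(x,np.sort(Z[k])[-4:].round(1))
it,dt=manip.camera('top');i2,_=manip.camera('side')
print(manip.tip_of('wedge_tail','side')[:1],manip.tip_of('wedge_tip','side')[:1],proj('side',[dw(-108,72.5,24),dw(32,61,24)]))
# target: tail push pose
o=manip.get_obs(); print(o['joint_pos'].round(2))
go(dw(-135,66,110),DY)
a=cv2.resize(it[160:265,300:410],None,fx=4,fy=4,interpolation=cv2.INTER_CUBIC)
b=cv2.resize(i2[180:275,255:335],None,fx=4.4,fy=4.4,interpolation=cv2.INTER_CUBIC)
c=np.zeros((420,800,3),np.uint8); c[:,:440]=a; c[:418,440:792]=b; save('c3.png',c)
E
```

```text
clock: 21.95
position: [0.4853, -0.2157, 0.1474]
ee_rot: [0.976, -0.216, 0.001, -0.0]
ft_force: [-1.0, 1.1, 0.5]
grip_width: -0.001
grasp_force: 0.0
tail -105.85364513132697 [-3.97620827e-03  5.13711251e+01]
-90 [39.9 40.3 40.4 40.6]
-70 [41.4 42.6 43.7 44. ]
-50 [41.8 41.8 42.6 44.8]
-30 [39.7 39.9 43.3 44.9]
[{'pixel': [263.1, 228.8], 'p': 0.93}] [{'pixel': [299.5, 224.4], 'p': 0.6}] [[261.79103465 227.69280438]
 [301.17615898 226.32535657]]
[-0.51  0.26  0.98  1.85 -0.24  1.16 -1.46]
clock 22.4 shift [-1.794  0.029  0.736] turn [5.0000e-03 2.0000e-03 1.1245e+01]
```

View pics/c3.png

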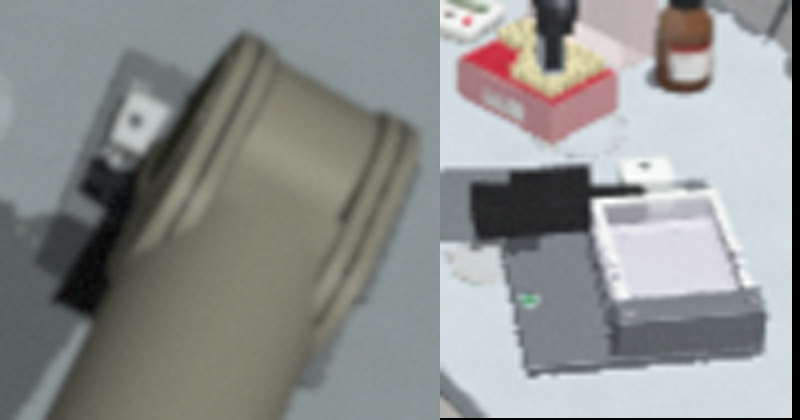

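```bash
python3 - <<'E'
from go import *
go(dw(-135,68,147),DY+np.pi/2); go(dw(-135,68,20),DY+np.pi/2); go(dw(-60,68,20),DY+np.pi/2)
E
```

```text
clock 22.4 shift [-1.795 -0.011 -0.004] turn [ 0.002  0.004 -0.005]
clock 22.4 shift [-1.793 -0.012  2.536] turn [ 0.002  0.004 -0.005]
clock 22.4 shift [-0.293 -0.013  2.535] turn [ 0.002  0.004 -0.005]
```

```bash
python3 -m pendant '[[-0.6,0,0,0,0,0,-1],[-1.2,0,0,0,0,0,-1],[-1.8,0,0,0,0,0,-1],[-1.8,0,0.3,0,0,0,-1],[-1.8,0,0.9,0,0,0,-1],[-1.8,0,1.5,0,0,0,-1],[-1.8,0,2,0,0,0,-1],[-1.8,0,2.3,0,0,0,-1],[-1.8,0,2.53,0,0,0,-1],[-1.8,0,2.53,0,0,0,-1]]' 40; python3 - <<'E'
from go import *
o=manip.get_obs(); print(loc(o['position'][None],D[0]*1000,D[1]*1000,DY))
i2,d=manip.camera('side')
save('c4.png',cv2.resize(i2[170:260,240:330],None,fx=6,fy=6,interpolation=cv2.INTER_CUBIC))
E
```

```text
clock: 23.65
position: [0.4027, -0.178, 0.02]
ee_rot: [0.976, -0.216, -0.001, 0.0]
ft_force: [1.0, -0.4, 0.4]
grip_width: 0.001
grasp_force: 0.0
(array([-135.64650289]), array([67.05241345]))
```

View pics/c4.png

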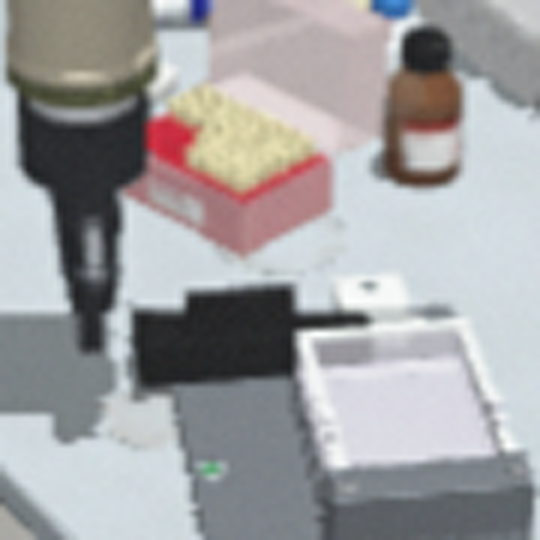

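```bash
python3 -m pendant '[[0.1,0.02,0,0,0,0,-1],[0.2,0.02,0,0,0,0,-1],[0.26,0.02,0,0,0,0,-1],[0.32,0.02,0,0,0,0,-1],[0.38,0.02,0,0,0,0,-1],[0.44,0.02,0,0,0,0,-1],[0.5,0.02,0,0,0,0,-1],[0.56,0.02,0,0,0,0,-1],[0.62,0.02,0,0,0,0,-1],[0.68,0.02,0,0,0,0,-1]]' 40; python3 -m pendant '[[0.05,0,0,0,0,0,-1],[0.1,0,0,0,0,0,-1],[0.15,0,0,0,0,0,-1],[0.2,0,0,0,0,0,-1],[0.25,0,0,0,0,0,-1],[0.3,0,0,0,0,0,-1],[0.35,0,0,0,0,0,-1],[0.4,0,0,0,0,0,-1],[0.44,0,0,0,0,0,-1],[0.44,0,0,0,0,0,-1]]' 40; cat > chk.py <<'E'
from sidew import *
o=manip.get_obs(); print('tcp',*loc(o['position'][None],D[0]*1000,D[1]*1000,DY),o['position'][2],'F',*loc(o['ft_force'][None]/1000,0,0,DY),o['ft_force'][2])
X,Y,Z=sidew(3,70,40,90)
k=(Z>18)&(Z<36)&(X<-20)&(Y<55)&(X>o['position'][0]*0-112); h=np.histogram(X[k],np.arange(-112,-20,2)); print(dict(zip(h[1].round().tolist(),h[0].tolist())))
X,Y,Z=X[k],Y[k],Z[k]; k=X>-45; print('face',np.polyfit(X[k],Y[k],1) if k.sum()>9 else k.sum())
E
python3 chk.py
```

```text
clock: 24.95
position: [0.434, -0.1931, 0.0205]
ee_rot: [0.976, -0.216, -0.0, -0.0]
ft_force: [-0.3, 0.1, -0.7]
grip_width: 0.002
grasp_force: 0.3
clock: 26.2
position: [0.4518, -0.2023, 0.0199]
ee_rot: [0.976, -0.216, -0.002, -0.0]
ft_force: [-9.0, 1.7, 5.2]
grip_width: -0.001
grasp_force: 4.7
tcp [-80.91936348] [65.71472413] 0.019946086500997492 F [-8.86113589] [-2.20586146] 5.165327527605217
{-112: 0, -110: 0, -108: 0, -106: 0, -104: 0, -102: 0, -100: 0, -98: 0, -96: 0, -94: 0, -92: 0, -90: 0, -88: 0, -86: 0, -84: 0, -82: 0, -80: 0, -78: 0, -76: 0, -74: 0, -72: 0, -70: 0, -68: 4, -66: 0, -64: 4, -62: 3, -60: 1, -58: 5, -56: 0, -54: 4, -52: 0, -50: 4, -48: 1, -46: 4, -44: 4, -42: 0, -40: 5, -38: 0, -36: 3, -34: 0, -32: 5, -30: 3, -28: 1, -26: 4, -24: 0}
face [-3.44423907e-02  4.73598646e+01]
```

```bash
python3 -m pendant '[[0.04,0,0,0,0,0,-1],[0.08,0,0,0,0,0,-1],[0.12,0,0,0,0,0,-1],[0.16,0,0,0,0,0,-1],[0.2,0,0,0,0,0,-1],[0.23,0,0,0,0,0,-1],[0.25,0,0,0,0,0,-1],[0.27,0,0,0,0,0,-1],[0.28,0,0,0,0,0,-1],[0.28,0,0,0,0,0,-1]]' 40; python3 chk.py
```

```text
clock: 27.7
position: [0.4611, -0.2078, 0.0191]
ee_rot: [0.976, -0.217, -0.005, -0.001]
ft_force: [-22.3, 3.6, 13.2]
grip_width: 0.003
grasp_force: 11.1
tcp [-70.17955862] [64.62512381] 0.019127082447454764 F [-21.79332893] [-6.11201584] 13.208482432092369
{-112: 0, -110: 0, -108: 0, -106: 0, -104: 0, -102: 0, -100: 0, -98: 0, -96: 0, -94: 0, -92: 0, -90: 0, -88: 0, -86: 0, -84: 0, -82: 0, -80: 0, -78: 0, -76: 0, -74: 0, -72: 0, -70: 0, -68: 0, -66: 0, -64: 0, -62: 0, -60: 1, -58: 4, -56: 0, -54: 4, -52: 3, -50: 1, -48: 4, -46: 0, -44: 4, -42: 0, -40: 5, -38: 0, -36: 4, -34: 2, -32: 2, -30: 4, -28: 0, -26: 4, -24: 0}
face [-0.07139372 44.78981783]
```

```bash
cat > chk2.py <<'E'
from sidew import *
X,Y,Z=sidew(3,100,30,90)
t=float(__import__('sys').argv[1])
k=(Z>16)&(Z<34)&(X<-20)&(X>t)&(Y<58); a=np.polyfit(X[k],Y[k],1); print('face',a,'n',k.sum(),'res',np.std(Y[k]-np.polyval(a,X[k])))
k=(Z>42)&(Z<60)&(abs(X+10)<45)&(Y>42)&(Y<75); a=np.polyfit(X[k],Y[k],1) ; print('rib',a,k.sum(),'res',np.std(Y[k]-np.polyval(a,X[k])),X[k].min(),X[k].max())
E
python3 chk2.py -57
python3 - <<'E'
from go import *
i2,d=manip.camera('side')
save('c5.png',cv2.resize(i2[170:260,240:330],None,fx=6,fy=6,interpolation=cv2.INTER_CUBIC))
E
```

```text
face [1.31650042e-02 4.78019196e+01] n 43 res 1.903890377535566
rib [-2.09318837e-02  5.51708156e+01] 83 res 3.703388026697767 -27.159964413705872 33.96810212720695
```

View pics/c5.png

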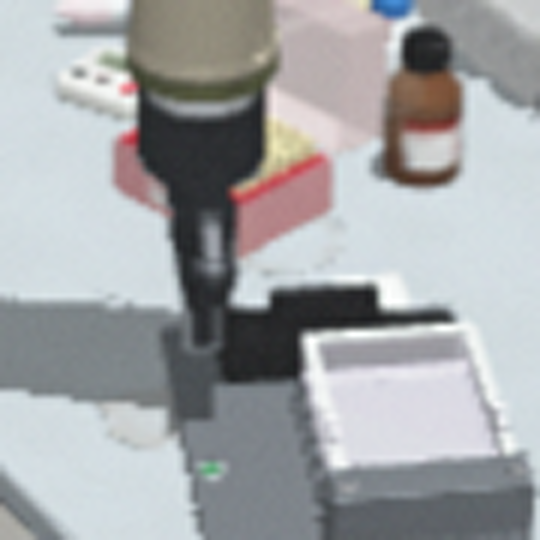

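```bash
python3 -m pendant '[[0.03,0.01,0,0,0,0,-1],[0.06,0.02,0,0,0,0,-1],[0.09,0.02,0,0,0,0,-1],[0.12,0.02,0,0,0,0,-1],[0.15,0.02,0,0,0,0,-1],[0.15,0.02,0,0,0,0,-1],[0.15,0.02,0,0,0,0,-1],[0.15,0.02,0,0,0,0,-1],[0.15,0.02,0,0,0,0,-1],[0.15,0.02,0,0,0,0,-1]]' 40; python3 chk.py; python3 chk2.py -50
```

```text
clock: 29.5
position: [0.4634, -0.2094, 0.0177]
ee_rot: [0.976, -0.217, -0.01, -0.003]
ft_force: [-37.1, 14.0, 20.5]
grip_width: -0.001
grasp_force: 19.7
tcp [-67.41335638] [64.21563093] 0.017686796311022653 F [-39.52443009] [-2.92793632] 20.545883702171647
{-112: 0, -110: 0, -108: 0, -106: 0, -104: 0, -102: 0, -100: 0, -98: 0, -96: 0, -94: 0, -92: 0, -90: 0, -88: 0, -86: 0, -84: 0, -82: 0, -80: 0, -78: 0, -76: 0, -74: 1, -72: 0, -70: 0, -68: 0, -66: 0, -64: 0, -62: 0, -60: 1, -58: 0, -56: 0, -54: 5, -52: 0, -50: 3, -48: 4, -46: 0, -44: 4, -42: 0, -40: 5, -38: 2, -36: 3, -34: 3, -32: 1, -30: 4, -28: 0, -26: 4, -24: 0}
face [4.22820192e-02 4.74503650e+01]
face [4.49154518e-02 4.74288043e+01] n 37 res 2.021864440873955
rib [-5.31937712e-02  5.50556070e+01] 81 res 3.341537924119891 -54.99076619223608 33.74027047023554
```

```bash
python3 -m pendant '[[-0.2,0,0,0,0,0,-1],[-0.5,0,0,0,0,0,-1],[-0.9,0,0,0,0,0,-1],[-0.9,0,-0.6,0,0,0,-1],[-0.9,0,-1.4,0,0,0,-1],[-0.9,0,-2.2,0,0,0,-1],[-0.9,-1,-2.8,0,0,0,-1],[-0.9,-2,-3,0,0,0,-1],[-0.9,-3,-3,0,0,0,-1],[-0.9,-4,-3,0,0,0,-1]]' 40; python3 - <<'E'
from h import *
it=manip.camera('top')[0]; d=np.mean([manip.camera('top')[1] for _ in range(4)],0)
def f(p,P):
    X,Y=loc(P,*p[:3]); z=mdock(p[:9],P); c,s=np.cos(p[11]),np.sin(p[11]); dx,dy=X-p[9],Y-p[10]; u=c*dx+s*dy; v=-s*dx+c*dy
    z=put(z,box(u,v,-70,70,-13,18.5-u*23/140),38); return put(z,box(u,v,-41,25,-3.5,10.5),62)
P=crop('top',d,168,264,302,410)
g=lambda p:np.mean(np.minimum(abs(f(p,P)-P[:,2]*1000),15))
q=np.array([497.5,-296,-.435,35.3,-20,35.1,88.4,.2,-21.3,15,58,0.]); sc=np.array([3,3,.03,2,2,2,2,.5,2,4,3,.04])
for _ in range(5): r=minimize(g,q,method='Nelder-Mead',options=dict(maxfev=2500,maxiter=2500,initial_simplex=np.vstack([q]+[q+np.eye(12)[i]*sc[i] for i in range(12)]))); q=r.x
print(r.fun,q.round(3).tolist())
save('c6.png',cv2.resize(it[165:265,300:410],None,fx=5,fy=5,interpolation=cv2.INTER_CUBIC))
E
```

```text
clock: 31.25
position: [0.518, -0.01, 0.1713]
ee_rot: [0.976, -0.216, 0.001, -0.001]
ft_force: [0.6, 0.1, 0.2]
grip_width: -0.001
grasp_force: 0.0
1.8839687114496457 [497.248, -296.362, -0.438, 36.37, -18.365, 34.72, 89.187, 0.188, -20.877, 12.17, 59.412, -0.009]
```

View pics/c6.png

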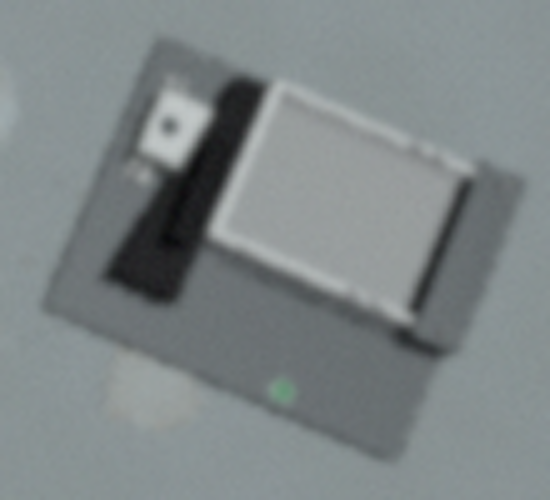

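```bash
python3 - <<'E'
from go import *
go(dw(-100,68,170),DY+np.pi/2); go(dw(-82,68,16),DY+np.pi/2)
E
```

```text
clock 31.5 shift [0.044 3.942 0.014] turn [ 0.001 -0.006 -0.006]
clock 31.5 shift [0.401 3.941 3.095] turn [ 0.001 -0.006 -0.006]
```

```bash
python3 -m pendant '[[0,1,0,0,0,0,-1],[0,2,0,0,0,0,-1],[0,3,0,0,0,0,-1],[0.04,3.94,0,0,0,0,-1],[0.04,3.94,0.5,0,0,0,-1],[0.04,3.94,1.3,0,0,0,-1],[0.04,3.94,2.1,0,0,0,-1],[0.04,3.94,2.8,0,0,0,-1],[0.04,3.94,3.1,0,0,0,-1],[0.04,3.94,3.1,0,0,0,-1]]' 40; python3 -m pendant '[[0.2,0,0,0,0,0,-1],[0.4,0,0,0,0,0,-1],[0.5,0,0,0,0,0,-1],[0.6,0,0,0,0,0,-1],[0.68,0,0,0,0,0,-1],[0.74,0,0,0,0,0,-1],[0.78,0,0,0,0,0,-1],[0.8,0,0,0,0,0,-1],[0.8,0,0,0,0,0,-1],[0.8,0,0,0,0,0,-1]]' 40; python3 chk.py
```

```text
clock: 32.75
position: [0.4347, -0.1923, 0.0157]
ee_rot: [0.976, -0.217, -0.0, 0.0]
ft_force: [0.2, -0.1, 1.2]
grip_width: -0.001
grasp_force: 0.0
clock: 34.0
position: [0.4665, -0.2065, 0.0141]
ee_rot: [0.976, -0.216, -0.005, -0.002]
ft_force: [-18.0, 8.3, 11.6]
grip_width: -0.003
grasp_force: 10.0
tcp [-65.83083199] [68.04565194] 0.014055064164194497 F [-19.81616546] [-0.02431299] 11.645061417492
{-112: 0, -110: 0, -108: 0, -106: 0, -104: 0, -102: 0, -100: 0, -98: 0, -96: 0, -94: 0, -92: 0, -90: 0, -88: 0, -86: 0, -84: 0, -82: 0, -80: 0, -78: 0, -76: 0, -74: 0, -72: 0, -70: 0, -68: 1, -66: 0, -64: 0, -62: 0, -60: 0, -58: 1, -56: 0, -54: 1, -52: 1, -50: 3, -48: 4, -46: 0, -44: 4, -42: 0, -40: 4, -38: 0, -36: 4, -34: 4, -32: 0, -30: 4, -28: 0, -26: 4, -24: 0}
face [1.71087546e-02 4.65087485e+01]
```

```bash
python3 -m pendant '[[0.05,0,0,0,0,0,-1],[0.1,0,0,0,0,0,-1],[0.15,0,0,0,0,0,-1],[0.18,0,0,0,0,0,-1],[0.21,0,0,0,0,0,-1],[0.24,0,0,0,0,0,-1],[0.24,0,0,0,0,0,-1],[0.24,0,0,0,0,0,-1],[0.24,0,0,0,0,0,-1],[0.24,0,0,0,0,0,-1]]' 40; python3 chk.py
```

```text
clock: 35.5
position: [0.4677, -0.2076, 0.0114]
ee_rot: [0.976, -0.217, -0.015, -0.005]
ft_force: [-54.8, 26.9, 36.2]
grip_width: -0.004
grasp_force: 30.8
tcp [-64.30464818] [67.56757094] 0.01139043042783796 F [-61.05093625] [1.33166388] 36.24942829497233
{-112: 0, -110: 0, -108: 0, -106: 0, -104: 0, -102: 0, -100: 0, -98: 0, -96: 0, -94: 0, -92: 0, -90: 0, -88: 0, -86: 0, -84: 0, -82: 0, -80: 0, -78: 0, -76: 0, -74: 0, -72: 0, -70: 0, -68: 1, -66: 0, -64: 1, -62: 0, -60: 0, -58: 0, -56: 2, -54: 0, -52: 3, -50: 2, -48: 4, -46: 0, -44: 5, -42: 0, -40: 4, -38: 2, -36: 2, -34: 4, -32: 0, -30: 4, -28: 0, -26: 5, -24: 1}
face [-4.07427563e-03  4.52362255e+01]
```

```bash
python3 -m pendant '[[-0.1,0,0,0,0,0,-1],[-0.3,0,0,0,0,0,-1],[-0.6,0,0,0,0,0,-1],[-0.9,0,0,0,0,0,-1],[-0.9,0,-0.8,0,0,0,-1],[-0.9,0,-1.6,0,0,0,-1],[-0.9,-1,-2.4,0,0,0,-1],[-0.9,-2,-3,0,0,0,-1],[-0.9,-3,-3,0,0,0,-1],[-0.9,-4,-3,0,0,0,-1]]' 40; python3 - <<'E'
from h import *
d=np.mean([manip.camera('top')[1] for _ in range(6)],0)
def f(p,P):
    X,Y=loc(P,*p[:3]); z=mdock(p[:9],P); c,s=np.cos(p[11]),np.sin(p[11]); dx,dy=X-p[9],Y-p[10]; u=c*dx+s*dy; v=-s*dx+c*dy
    z=put(z,box(u,v,-70,70,-13,18.5-u*23/140),38); return put(z,box(u,v,-41,25,-3.5,10.5),62)
P=crop('top',d,168,264,302,410)
g=lambda p:np.mean(np.minimum(abs(f(p,P)-P[:,2]*1000),15))
q=np.array([497.4,-296.1,-.436,35.8,-20,35,88.7,.2,-21,14,58,0.]); sc=np.array([3,3,.03,2,2,2,2,.5,2,4,3,.04])
for _ in range(6): r=minimize(g,q,method='Nelder-Mead',options=dict(maxfev=2500,maxiter=2500,initial_simplex=np.vstack([q]+[q+np.eye(12)[i]*sc[i] for i in range(12)]))); q=r.x
print(r.fun,q.round(3).tolist())
print(sorted((round(g(np.r_[q[:4],t,q[5:]]),4),t) for t in np.arange(-21,-16,.5))[:4])
E
```

```text
clock: 37.0
position: [0.5271, -0.011, 0.1664]
ee_rot: [0.976, -0.216, 0.001, -0.001]
ft_force: [0.5, -0.4, 1.1]
grip_width: -0.004
grasp_force: 0.0
1.8170010183132848 [497.249, -296.337, -0.44, 36.597, -19.131, 34.798, 88.894, 0.153, -20.36, 16.037, 58.695, -0.005]
[(np.float64(1.8175), np.float64(-19.0)), (np.float64(1.8182), np.float64(-19.5)), (np.float64(1.8218), np.float64(-18.5)), (np.float64(1.8263), np.float64(-20.0))]
```

```bash
python3 - <<'E'
from go import *
go(dw(-98.6,68,16),DY+np.pi/2)
E

```

```text
clock 37.3 shift [-0.101  3.985  2.994] turn [-0.    -0.002 -0.016]
```

```bash
python3 -m pendant '[[0,1,0,0,0,0,-1],[0,2,0,0,0,0,-1],[0,3,0,0,0,0,-1],[-0.1,3.98,0,0,0,0,-1],[-0.1,3.98,0.5,0,0,0,-1],[-0.1,3.98,1.3,0,0,0,-1],[-0.1,3.98,2.1,0,0,0,-1],[-0.1,3.98,2.8,0,0,0,-1],[-0.1,3.98,3,0,0,0,-1],[-0.1,3.98,3,0,0,0,-1]]' 40; python3 -m pendant '[[0.2,0,0,0,0,0,-1],[0.4,0,0,0,0,0,-1],[0.5,0,0,0,0,0,-1],[0.6,0,0,0,0,0,-1],[0.68,0,0,0,0,0,-1],[0.74,0,0,0,0,0,-1],[0.78,0,0,0,0,0,-1],[0.8,0,0,0,0,0,-1],[0.8,0,0,0,0,0,-1],[0.8,0,0,0,0,0,-1]]' 40; python3 chk.py|head -1;  python3 -m pendant '[[0.05,0,0,0,0,0,-1],[0.1,0,0,0,0,0,-1],[0.15,0,0,0,0,0,-1],[0.18,0,0,0,0,0,-1],[0.21,0,0,0,0,0,-1],[0.24,0,0,0,0,0,-1],[0.26,0,0,0,0,0,-1],[0.28,0,0,0,0,0,-1],[0.28,0,0,0,0,0,-1],[0.28,0,0,0,0,0,-1]]' 40; python3 chk.py|head -1
```

```text
clock: 38.55
position: [0.4371, -0.1923, 0.0161]
ee_rot: [0.976, -0.217, 0.0, 0.0]
ft_force: [-0.2, -0.6, -0.1]
grip_width: 0.0
grasp_force: 0.0
clock: 39.8
position: [0.4685, -0.2062, 0.014]
ee_rot: [0.976, -0.216, -0.005, -0.002]
ft_force: [-19.7, 10.1, 12.4]
grip_width: -0.002
grasp_force: 10.7
tcp [-64.11847431] [69.20306243] 0.01401587455536565 F [-22.16527938] [0.84414619] 12.35002035501071
clock: 41.3
position: [0.4688, -0.2068, 0.0106]
ee_rot: [0.976, -0.217, -0.019, -0.006]
ft_force: [-67.4, 33.4, 43.6]
grip_width: -0.001
grasp_force: 37.8
tcp [-63.65921912] [68.81751679] 0.010571792085180928 F [-75.25129881] [1.88756305] 43.58580691336786
```

```bash
python3 -m pendant '[[-0.1,0,0,0,0,0,-1],[-0.3,0,0,0,0,0,-1],[-0.6,0,0,0,0,0,-1],[-0.9,0,0,0,0,0,-1],[-0.9,0,-0.8,0,0,0,-1],[-0.9,0,-1.6,0,0,0,-1],[-0.9,0,-2.4,0,0,0,-1],[-0.9,0,-3,0,0,0,-1],[-0.9,0,-3,0,0,0,-1],[-0.9,0,-3,0,0,0,-1]]' 40; python3 -c "
from workcell import manip
print(manip.hand_in())"
```

```text
clock: 42.8
position: [0.4453, -0.1948, 0.165]
ee_rot: [0.976, -0.216, -0.0, -0.0]
ft_force: [0.5, -1.2, 0.6]
grip_width: 0.0
grasp_force: 0.0
the job is handed in; nothing more can be done
None
```

I handed the job in at about 43 s, but it returned no verdict. The tray is against the gasket and the wedge was started in the gap, let go and pushed from its thick end until it stopped yielding (under 0.5 mm of travel from 22 to 75 N). The last camera fit, before a final small push, put the gasket at 3.1 to 3.5 mm pressed, only just over the 3 mm needed.

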